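Fill the clip-top jar and press its lid down for clipping

ROBOT

A 6-joint arm with a two-finger parallel gripper is mounted at the origin on a cart in front of the work surface, level with it; the furniture and walls round the work are solid. World frame = base frame: x ahead of the robot, y to its left, z up, the work surface at z = 0. Lengths are in m, angles in rad, forces in N, time in s.
With the tool pointing down it reaches from about 0.375 to 0.9 m from the base axis. Payload 3.1 kg.
Tool frame: the origin (TCP) lies where the fingers leave the gripper's body, on its centre line; the fingertips stand 70 mm ahead of it and the grasp point (between the pads) lies 51 mm ahead of it; z points along the fingers, y is the line along which they close (so a half turn about z gives the same grasp; the last joint's range is limited). The gripper opens to 87 mm and grips with 3 to 60 N. Pads are 19 mm wide; open, the fingers measure 117 mm over their backs; the gripper's body (75 mm by 190 mm) begins 51 mm behind the grasp point.
Start: joints at [1.109, 0.527, 1.433, -0, 1.181, -0.178], TCP at [0.175, 0.6, 0.292] pointing down, gripper open.
Joint ranges: [-3.08, 3.08], [-0.75, 2.2], [0.22, 2.44], [-1.43, 4.57], [0, 2.65], [-2.85, 2.85]. Speed limits (rad/s): [2.79, 2.79, 3.14, 3.14, 3.14, 3.14].

INTERFACE

Orientations are given as a unit quaternion [x, y, z, w].
In Python, from rig import robot gives the robot as it stands.
- The arm moves only by the tool send_rows, never from a script. Its argument "deltas" is text: rows parted by semicolons, each of 7 numbers parted by spaces: the shift along the tool's x, y, z in mm, then the turn, a rotation vector about the tool's x, y, z in degrees, then the opening, from 0 (shut) to 1 (fully open). A call has 1 to 10 rows; each row shifts and turns the commanded pose from where the row before left it, along the tool's axes as they then stand; what a row does not reach is not made up. A row lasts 1/8 s, in which the tool goes at most 62.5 mm and 10.7 degrees, less where a joint would pass 70% of its speed; a pose out of reach is approached as far as the arm can. A call is refused whole if a number of a shift passes 62.5 or a number of a turn 10.7, either way. A call with a gripper value outside its range is refused whole. The fingers move at their own pace and stop on an object; "newtons" is the grip in N (left out, the last holds). Time passes only in rows, so rows that do not move let the fingers close. It gives the time, the measured TCP pose, the force, the opening and the grip force at its end, in the units of the state.
- robot.get_obs(): the state, without advancing time (a new reading comes with each control period).
- robot.camera(name): name is "scene" or "top"; returns a dict with "image" (400x640x3 uint8, red, green, blue), "depth" (400x640 float32, m along the optical axis (not along the pixel's ray), 0 where there is no reading), "fovy" (degrees; the focal length in pixels is half the picture's height over the tangent of half this angle, whatever the lens; pixels are square), "cx", "cy" (the principal point, pixels), "k1" (the pictures are not rectified: a ray, as slopes to the right and down, at radius r is drawn at 1 + k1 r^2 times it, then the intrinsics apply), "rvec" (rotation vector, rad) and "tvec" (3), from world to camera coordinates, as OpenCV has them. Camera axes: x right, y down, z forward; pixel columns grow to the right and rows downward; lengths in m; the calibration is good to about 2 mm. A picture is of the moment at which its call begins.
- robot.hand_in(): hands the job in; it is judged then, once.
Trained networks look in the newest picture that a camera, given by its name, has taken for a name from the list of things; names that differ only in an ending like _2 or _b are one class to them, and where a whole thing is asked for, a point or a joint stands for the part that bears it (a point fixed in the world has none). Each returns a list of dicts, best first, with "p" (0 to 1); they miss things now and then, are a little off and sometimes report something else, mostly with a low value. They report only what shows in the picture. A call takes as long as a camera call. They do not tell look-alikes from the thing itself.
- robot.find_in(camera, thing): "box" ([left, top, right, bottom] in pixels, round what is visible of it).
- robot.cut_out(camera, thing): "region" (400x640 bool, what is visible of it) and "box" ([left, top, right, bottom] in pixels, round what is visible of it).
The state is a dict: "time": time; "q": joint angles; "joint_velocities": joint speeds; "joint_torque": joint torques, N m; "position": TCP position; "tool_rot": TCP orientation; "ft_force": force on the tool from outside, world axes, zero at the start; "moment": the same for the moment, N m; "grip_width": finger opening in m; "grip_force": force on a finger pad.
Only numpy, scipy, OpenCV 4.12 (cv2) and the standard library are available. Lean on these libraries where they do the work, as an engineer would, in place of code of your own. Each camera call takes 0.05 s, during which the arm holds its last target. There are 200 camera calls.

TASK

Pour all four hazelnuts from the little painted cup into the open clip-top jar and stand the empty cup back on its coaster. Then swing the jar's lid gently shut and press on the middle of it with a steady force of about 12 N, so that its rubber ring is squeezed and I can snap the wire clip over; leave the clip itself free, the jar standing where it is and the other things alone. Do not take your hand away: finish while still pressing.

Things in the scene. Friction and masses are not known exactly. Their poses are not given: they have to be found in the camera images.
- jar: Squat clip-top preserving jar of clear glass, loose, about 0.9 kg, 100 mm across. Origin at the centre of its underside, z up. Mouth 84 mm wide inside (wall 4 mm), rim 88 mm and inner floor 6 mm above the underside. The lid's hinge is on its +x side.
- lid_hinge (a point): Middle of the lid's hinge axis: a level wire beside the jar's rim, 58 mm from the jar's axis towards the jar's +x and 99 mm above the underside; the axis runs along the jar's y.
- lid_top (a point): Middle of the lid's upper (when open: outer) face, 58 mm from the hinge axis along the lid, 15 mm off the plane through it; z = the lid's outward normal, x points to the hinge. The lid: round glass plate, 96 mm across, rim 8 mm thick (4 mm either side of that plane), raised flat middle 60 mm across, orange rubber ring 7 mm thick below. Shut, its top is 114 mm above the worktop.
- lid (a joint): Angle of the lid in rad: 0 shut (level on the jar), about 1.9 at the start (standing open, leaning back over the hinge), 2.15 at most. Its far edge is 106 mm from the hinge axis. The wire hinge is stiff: the lid stays where it is left and takes 1 to 2 N at its edge to swing.
- jar_wire (a joint): Squeeze of the rubber ring in m: 0 when nothing presses on the lid, growing as the shut lid is pressed down, about 4 N per mm (12 N squeezes it 3 mm), 0.005 at most.
- jar_clip: The open wire clip that hangs on the jar's -x side, fixed to the jar: 44 mm wide, out to 68 mm from the jar's axis, from 29 to 80 mm high; origin and axes are the jar's. Leave it free.
- cup: Small painted cup with a black handle, loose, 0.09 kg, 47 mm high. Origin level with its underside; the round bowl's axis stands at y = -7 mm. Bowl 58 mm across in its upper half, 36 mm at the foot, wall about 5 mm; the handle sticks out to +y (a little to -x), 43 mm from the bowl's axis. Can be gripped across the bowl along its x axis.
- coaster: Round cork coaster with a dark rim, 94 mm across, on which the cup stands at the start; stays put. Origin at the centre of its underside; the cup stands 4 mm above it.
- cup_rim (a point): Centre of the cup's mouth, at rim height (47 mm above its underside); axes as the cup's.
- nut0: One of four loose, round, brown hazelnuts in their shells, 19 mm across, 10 g, lying in the cup at the start. Origin at its centre.
- nut1: One of four loose, round, brown hazelnuts in their shells, 19 mm across, 10 g, lying in the cup at the start. Origin at its centre.
- nut2: One of four loose, round, brown hazelnuts in their shells, 19 mm across, 10 g, lying in the cup at the start. Origin at its centre.
- nut3: One of four loose, round, brown hazelnuts in their shells, 19 mm across, 10 g, lying in the cup at the start. Origin at its centre.
- olive_jar: Bystander: jar of olives with a green cap, 69 mm across, 84 mm high, loose. Origin at the centre of its underside. Leave it alone.
- salt_shaker: Bystander: glass salt shaker, 44 mm across, 90 mm high, loose. Origin at the centre of its underside. Leave it alone.
Not all that is in view belongs to the job. Several things have the shape of the jar; the one meant has the colours described above. What is shaped like the cup but blue is not meant.

How it is judged:
On the way, in this order (a step that is already met when the one before it is completed fails the run):
1. all four hazelnuts are in the jar, its lid still open (horizontal distance between each of nut0, nut1, nut2, nut3 and jar below 0.042 m and z of nut0 in the frame of jar between 0.006 and 0.06 m and z of nut1 in the frame of jar between 0.006 and 0.06 m and z of nut2 in the frame of jar between 0.006 and 0.06 m and z of nut3 in the frame of jar between 0.006 and 0.06 m and value of joint lid above 0.8 rad), for 0.2 s.
2. the empty cup stands upright on its coaster again and is let go (angle between cup's own z axis and vertical below 0.12 rad and horizontal distance between cup and coaster below 0.035 m and z of cup in the frame of coaster below 0.01 m and contact force between the fingers and cup below 0.2 N and linear speed of cup below 0.02 m/s), for 0.2 s.
3. the lid is shut and pressed in its middle with 8 to 18 N for a second and a half (value of joint lid below 0.06 rad and value of joint jar_wire above 0.0012 m and contact force between the fingers and lid between 8 and 18 N and horizontal distance between the grasp point and lid_top below 0.03 m), for 1.5 s.
At the end, for the whole second after the job is handed in: Fingers still press the shut lid (under 0.06 rad) with 8 to 18 N within 30 mm of its middle, ring squeezed over 1.2 mm; all four nuts in the jar; jar upright, within 50 mm of its start; cup upright and released on its coaster (within 35 mm of its middle); robot not touching the clip (all of step 2 and all of step 3 and horizontal distance between each of nut0, nut1, nut2, nut3 and jar below 0.042 m and z of nut0 in the frame of jar between 0.006 and 0.06 m and z of nut1 in the frame of jar between 0.006 and 0.06 m and z of nut2 in the frame of jar between 0.006 and 0.06 m and z of nut3 in the frame of jar between 0.006 and 0.06 m and distance of jar from where it was at the start of the episode below 0.05 m and angle between jar's own z axis and vertical below 0.1 rad and contact force between each of the fingers, the arm and jar_clip below 0.3 N); the arm keeps its last pose, push and grip.
It fails at once if the glass lid is pressed with more than 30 N (contact force between the fingers and lid above 30 N).
It fails at once if the lid slams shut (value of joint lid below 0.2 rad and velocity of joint lid below -3 rad/s).
It fails at once if the jar is tipped (angle between jar's own z axis and vertical above 0.25 rad).
It fails at once if the olive jar or the salt shaker is moved by more than 30 mm (distance of any of olive_jar, salt_shaker from where it was at the start of the episode above 0.03 m).
It also fails if it takes over 72 s, if anything falls off the work surface, if the arm or the gripper's body presses on something with over 40 N, if the wrist force passes 120 N, or if a joint passes its speed limit or range.

## Working session

There is one attempt and no reset: what is moved stays moved. The work goes in short steps, Python scripts to look and compute and a tool call to move; the robot and the scene stay as the last step left them, time stands still between calls to the robot, and variables do not carry over. Pictures are saved under pics/ and viewed, at most 10 in all, crops included, and the job is handed in when it is done.

Besides the shell and the picture viewer there is one more tool, called after "Emit:" as name(argument=value, ...), one argument or row to a line, values as JSON. send_rows: Moves the arm, as the interface text tells. Its arguments: {"type":"object","properties":{"deltas":{"type":"string"},"newtons":{"type":"number"}},"required":["deltas"]}

```bash
ls; mkdir -p pics; cat > h.py <<'E'
import numpy as np, cv2
from scipy.spatial.transform import Rotation as R
from rig import robot
def cam(n):
    c=robot.camera(n); c['f']=200/np.tan(np.radians(c['fovy'])/2); return c
def world(c,us,vs,d):
    K=np.array([[c['f'],0,c['cx']],[0,c['f'],c['cy']],[0,0,1.]])
    # model: distorted = r*(1+k1 r^2)
    p=cv2.undistortPoints(np.stack([us,vs],-1).reshape(-1,1,2).astype(float),K,np.array([c['k1'],0,0,0.])).reshape(-1,2)
    P=np.c_[p*d[:,None],d]
    M=R.from_rotvec(np.ravel(c['rvec'])).as_matrix()
    return (P-np.ravel(c['tvec']))@M
def cloud(c):
    v,u=np.mgrid[:400,:640]
    return world(c,u.ravel(),v.ravel(),c['depth'].ravel()).reshape(400,640,3)
def save(c,n,box=None,s=1):
    im=c['image'][:,:,::-1]
    if box: im=im[box[1]:box[3],box[0]:box[2]]
    cv2.imwrite('pics/'+n,cv2.resize(im,None,fx=s,fy=s,interpolation=cv2.INTER_CUBIC))
E
python3 - <<'E'
from h import *
s=cam('scene');save(s,'s0.png')
for t in ['jar','lid_top','cup','coaster','olive_jar','salt_shaker','jar_clip']:
    W=cloud(s)
    for r in robot.cut_out('scene',t)[:4]:
        m=r['region']&(s['depth']>0); print('scene',t,round(r['p'],2),r['box'],np.median(W[m],0).round(3))
s=cam('top');save(s,'t0.png')
for t in ['jar','lid_top','cup','coaster','olive_jar','salt_shaker','jar_clip']:
    W=cloud(s)
    for r in robot.cut_out('top',t)[:4]:
        m=r['region']&(s['depth']>0); print('top',t,round(r['p'],2),r['box'],np.median(W[m],0).round(3))
print(robot.get_obs())
E
```

```text
pics
scene jar 0.96 [235.5, 145.1, 261.2, 181.0] [0.426 0.174 0.063]
scene jar 0.89 [251.1, 132.2, 291.1, 203.6] [0.464 0.013 0.078]
scene lid_top 0.74 [232.2, 147.9, 255.8, 158.7] [0.424 0.186 0.107]
scene cup 0.96 [366.0, 303.0, 399.9, 339.3] [ 0.45  -0.685  0.032]
scene coaster 0.65 [281.8, 218.7, 309.8, 232.0] [ 0.452 -0.232  0.005]
scene coaster 0.18 [282.8, 207.4, 305.6, 225.7] [ 0.448 -0.232  0.04 ]
scene olive_jar 0.94 [324.2, 169.5, 345.4, 203.0] [ 0.646 -0.102  0.051]
scene salt_shaker 0.86 [342.9, 224.8, 363.0, 253.6] [ 0.533 -0.426  0.048]
scene jar_clip 0.26 [251.2, 130.8, 275.8, 161.5] [0.464 0.071 0.155]
top jar 0.8 [178.0, 204.5, 208.4, 235.6] [0.423 0.199 0.103]
top jar 0.66 [221.1, 192.9, 268.8, 231.9] [0.474 0.02  0.063]
top jar 0.25 [218.4, 190.9, 234.5, 218.7] [0.463 0.071 0.159]
top lid_top 0.69 [178.4, 200.9, 203.3, 229.6] [0.434 0.209 0.107]
top lid_top 0.65 [216.9, 192.7, 233.9, 216.8] [0.462 0.072 0.159]
top cup 0.61 [439.7, 223.9, 457.9, 241.9] [ 0.457 -0.694  0.023]
top cup 0.46 [306.0, 217.1, 321.4, 233.1] [ 0.46  -0.211  0.036]
top coaster 0.79 [301.6, 2
[... 250 characters left out ...]
6]
{'time': 0.8, 'q': array([ 1.10847274e+00,  5.27476994e-01,  1.43269809e+00, -1.52272272e-05,
        1.18140455e+00, -1.78494092e-01]), 'joint_velocities': array([-0.00130738, -0.00049717,  0.00053289, -0.00104764,  0.00066524,
       -0.00044655]), 'joint_torque': array([ 7.67735455e-04, -4.39942431e+01, -1.76981896e+01,  6.34433585e-02,
        5.02112915e-02, -7.20521115e-06]), 'position': array([0.17498207, 0.59998094, 0.29226316]), 'tool_rot': array([1.41436011e-01, 9.89947400e-01, 3.96029282e-06, 8.73557261e-06]), 'ft_force': array([ 0.29458941,  0.14510784, -0.42761443]), 'moment': array([ 0.01801628, -0.00265535, -0.03190601]), 'grip_force': 0.0, 'grip_width': 0.0869796074340675}
```

```bash
python3 - <<'E'
import cv2
a=cv2.imread('pics/s0.png')[120:350,220:410]; b=cv2.imread('pics/t0.png')[150:260,170:470]
cv2.imwrite('pics/s1.png',cv2.resize(a,None,fx=2.6,fy=2.6,interpolation=2)); cv2.imwrite('pics/t1.png',cv2.resize(b,None,fx=2.66,fy=2.66,interpolation=2))
E
```

```text
(no output)
```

View pics/s1.png

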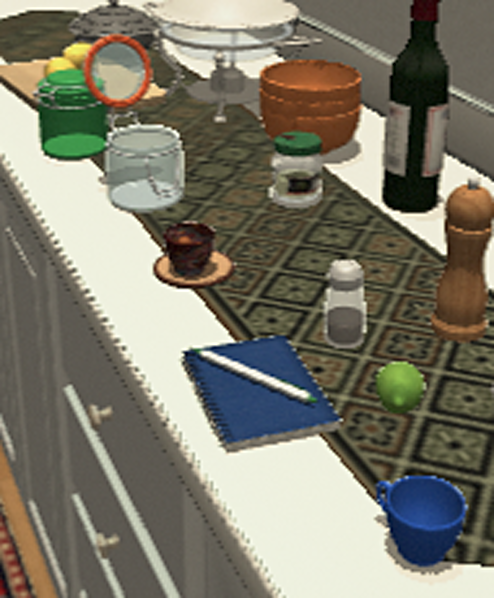

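View pics/t1.png

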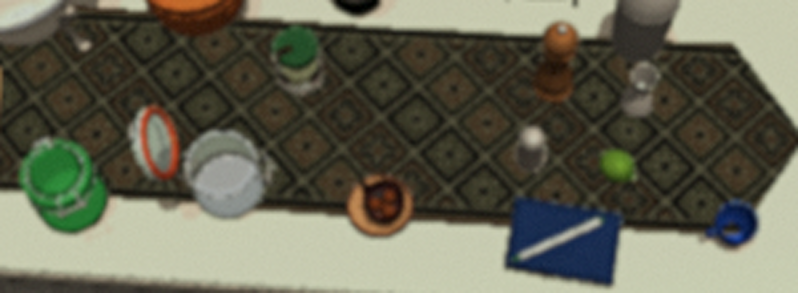

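```bash
python3 - <<'E'
from h import *
ims=[]
for n,bx in (('scene',(275,195,320,240)),('top',(294,205,330,241))):
    c=cam(n);W=cloud(c);np.save(n+'W.npy',W);np.save(n+'I.npy',c['image'])
    im=c['image'][bx[1]:bx[3],bx[0]:bx[2],::-1]; ims.append(cv2.resize(im,(400,400),interpolation=cv2.INTER_CUBIC))
    x,y,z=W[...,0],W[...,1],W[...,2]
    near=(abs(x-.455)<.08)&(abs(y+.215)<.08)
    for lo,hi in((.003,.01),(.01,.02),(.02,.03),(.03,.04),(.04,.048),(.048,.06)):
        m=near&(z>lo)&(z<hi)
        if m.sum(): print(n,'cup',lo,m.sum(),np.percentile(x[m],[3,50,97]).round(3),np.percentile(y[m],[3,50,97]).round(3))
    near=(abs(x-.46)<.1)&(abs(y-.03)<.13)
    for lo,hi in((.01,.04),(.04,.07),(.07,.084),(.084,.095),(.105,.13),(.13,.16),(.16,.19),(.19,.22)):
        m=near&(z>lo)&(z<hi)
        if m.sum(): print(n,'jar',lo,m.sum(),np.percentile(x[m],[3,50,97]).round(3),np.percentile(y[m],[3,50,97]).round(3))
    M=R.from_rotvec(np.ravel(c['rvec'])).as_matrix(); print('cam at',-M.T@np.ravel(c['tvec']), c['f'],c['k1'])
cv2.imwrite('pics/cup.png',np.hstack(ims))
E
```

```text
scene cup 0.003 389 [0.416 0.474 0.53 ] [-0.289 -0.232 -0.157]
scene cup 0.01 25 [0.432 0.444 0.463] [-0.239 -0.235 -0.224]
scene cup 0.02 41 [0.427 0.443 0.467] [-0.245 -0.238 -0.203]
scene cup 0.03 95 [0.425 0.45  0.475] [-0.246 -0.225 -0.192]
scene cup 0.04 97 [0.424 0.451 0.477] [-0.247 -0.216 -0.189]
scene cup 0.048 65 [0.423 0.454 0.478] [-0.247 -0.219 -0.19 ]
scene jar 0.01 237 [0.425 0.457 0.517] [-0.062 -0.042 -0.004]
scene jar 0.04 324 [0.425 0.468 0.514] [-0.057 -0.037  0.047]
scene jar 0.07 200 [0.428 0.471 0.515] [-0.049 -0.026  0.044]
scene jar 0.084 113 [0.43  0.473 0.516] [-0.047 -0.003  0.05 ]
scene jar 0.105 92 [0.433 0.465 0.494] [0.049 0.057 0.066]
scene jar 0.13 235 [0.421 0.467 0.509] [0.052 0.068 0.076]
scene jar 0.16 219 [0.421 0.464 0.506] [0.064 0.076 0.085]
scene jar 0.19 57 [0.436 0.464 0.492] [0.071 0.08  0.095]
cam at [ 0.08934019 -1.15649329  0.54119532] 384.5602206883635 0.009644932678784215
top cup 0.003 401 [0.382 0.458 0.531] [-0.29  -0.214 -0.139]
top cup 0.01 43 [0.412 0.46  0.506] [-0.289 -0.21  -0.161]
top cup 0.02 37 [0.435 0.46  0.474] [-0.24  -0.217 -0.193]
top cup 0.03 71 [0.422 0.453 0.476] [-0.235 -0.216 -0.193]
top cup 0.04 53 [0.422 0.455 0.475] [-0.244 -0.219 -0.189]
top cup 0.048 28 [0.42  0.457 0.475] [-0.245 -0.218 -0.191]
top jar 0.01 220 [0.421 0.479 0.522] [-0.07  -0.     0.103]
top jar 0.04 185 [0.423 0.457 0.52 ] [-0.056 -0.007  0.043]
top jar 0.07 123 [0.424 0.457 0.516] [-0.046 -0.007  0.045]
top jar 0.084 65 [0.428 0.457 0.515] [-0.043  0.005  0.043]
top jar 0.105 60 [0.44  0.468 0.495] [0.048 0.057 0.065]
top jar 0.13 127 [0.418 0.468 0.507] [0.053 0.066 0.075]
top jar 0.16 121 [0.418 0.453 0.505] [0.063 0.076 0.095]
top jar 0.19 74 [0.434 0.458 0.486] [0.072 0.081 0.094]
cam at [-0.22899198 -0.32134422  1.72879283] 510.2075504591564 -0.09504789583928472
```

View pics/cup.png

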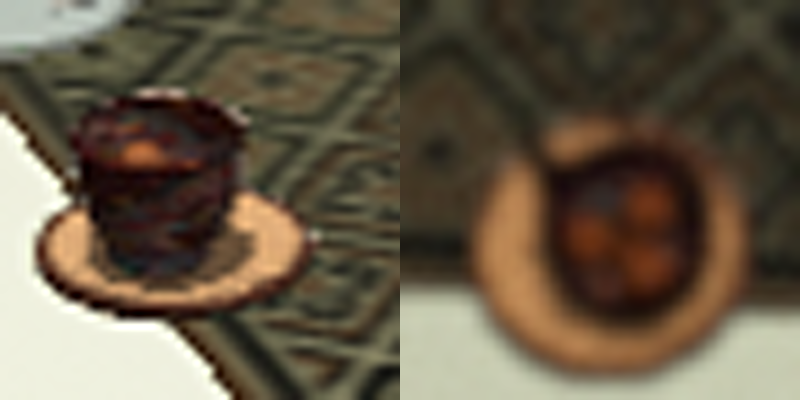

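```bash
cat >> h.py <<'E'
def atz(c,u,v,z):
    M=R.from_rotvec(np.ravel(c['rvec'])).as_matrix(); o=-M.T@np.ravel(c['tvec'])
    p=world(c,np.array([u]),np.array([v]),np.ones(1))[0]-o
    return o+p*(z-o[2])/p[2]
def circ(x,y,r):
    from scipy.optimize import least_squares
    return least_squares(lambda p:np.hypot(x-p[0],y-p[1])-r,[x.mean(),y.mean()],loss='soft_l1',f_scale=.003).x
E
python3 - <<'E'
from h import *
c=cam('top')
print('coaster',atz(c,313,227.2,.004),'bowl',atz(c,314.5,226.2,.051),'handle',atz(c,307.5,218.5,.04))
for n in('scene','top'):
    W=np.load(n+'W.npy');x,y,z=W[...,0],W[...,1],W[...,2]
    im=np.load(n+'I.npy').astype(int)
    m=(abs(x-.455)<.07)&(abs(y+.215)<.07)&(z>.036)&(z<.06)
    r=circ(x[m],y[m],.0265);print(n,'cup',r)
    d=np.hypot(x[m]-r[0],y[m]-r[1]);k=d>.034;print('handle pts',np.c_[x[m],y[m],z[m]][k].mean(0) if k.any() else 0,k.sum())
    m=(abs(x-.47)<.07)&(y>-.07)&(y<.04)&(z>.07)&(z<.09);r=circ(x[m],y[m],.048);print('jar',r)
    m=(abs(x-.46)<.08)&(y>.045)&(y<.11)&(z>.115)&(z<.22)
    P=W[m];q=P.mean(0);u,s,vt=np.linalg.svd(P-q);print('lid',q,vt[2],s/np.sqrt(len(P)),(P.max(0)+P.min(0))/2)
    # coaster: bright cork
    m=(abs(x-.455)<.07)&(abs(y+.215)<.07)&(z<.012)&(im[...,0]>130)&(im[...,0]-im[...,2]>50)
    print('cork',(np.percentile(x[m],[2,98])),np.percentile(y[m],[2,98]))
    m=(abs(x-.533)<.05)&(abs(y+.426)<.06)&(z>.02); print('salt',W[m].mean(0))
E
```

```text
coaster [ 0.4572697  -0.21382684  0.004     ] bowl [ 0.44270836 -0.2217716   0.051     ] handle [ 0.47523905 -0.19377219  0.04      ]
scene cup [ 0.45107214 -0.21913547]
handle pts 0 0
jar [ 4.74178199e-01 -1.66333432e-04]
lid [0.46443041 0.0701203  0.15783647] [-0.12057958  0.94202836 -0.31311839] [0.02481281 0.02379897 0.00398885] [0.46552967 0.07293954 0.15931855]
cork [0.41837816 0.50034837] [-0.24963885 -0.18120466]
salt [ 0.53411852 -0.42267205  0.05603181]
top cup [ 0.44827785 -0.21757907]
handle pts [ 0.47326876 -0.18793152  0.04287247] 5
jar [ 0.47209005 -0.0017516 ]
lid [0.46141788 0.07069121 0.1608375 ] [ 0.09654809 -0.9327813   0.34727154] [0.02848731 0.02433443 0.00505982] [0.46241386 0.07230421 0.1616091 ]
cork [0.41802781 0.49382779] [-0.25047403 -0.17045307]
salt [ 0.52908364 -0.41080077  0.06375278]
```

```bash
cat >> h.py <<'E'
def down(a):  # tool pointing down, tool y at a degrees
    a=np.radians(a); y=np.array([np.cos(a),np.sin(a),0]);z=np.array([0,0,-1.]);return np.c_[np.cross(y,z),y,z]
def plan(targets,start=None,vmax=50,wmax=9.5):
    """targets: list of (pos, Rmat). prints n x row"""
    o=robot.get_obs(); p,Rm=start or (o['position'],R.from_quat(o['tool_rot']).as_matrix())
    for q,Q in targets:
        w=R.from_matrix(Rm.T@Q).as_rotvec(degrees=True); d=q-p
        n=int(max(np.ceil(np.linalg.norm(d)/.001/vmax),np.ceil(np.linalg.norm(w)/wmax),1))
        print('n',n,'rot/row',(w/n).round(2),'shift0',(Rm.T@d*1000).round(1))
        rows=[]
        for i in range(n):
            A=Rm@R.from_rotvec(w*i/n,degrees=True).as_matrix(); rows.append((A.T@d*1000/n).round(1))
        print('; '.join(' '.join('%g'%v for v in np.r_[r,(w/n).round(2)]) for r in rows))
        p,Rm=q,Q
E
python3 - <<'E'
from h import *
A=np.array
D=down(-48)
plan([(A([.40,.25,.36]),down(30)),(A([.449,-.2185,.30]),D),(A([.449,-.2185,.19]),D)],vmax=60,wmax=10)
E
```

```text
n 8 rot/row [ 0.   -0.    5.47] shift0 [-314.  -273.   -67.7]
-39.3 -34.1 -8.5 0 -0 5.47; -42.3 -30.2 -8.5 0 -0 5.47; -45 -26.1 -8.5 0 -0 5.47; -47.3 -21.6 -8.5 0 -0 5.47; -49.1 -17 -8.5 0 -0 5.47; -50.5 -12.3 -8.5 0 -0 5.47; -51.5 -7.4 -8.5 0 -0 5.47; -52 -2.5 -8.5 0 -0 5.47
n 8 rot/row [0.   0.   9.75] shift0 [-430.2 -191.8   60. ]
-53.8 -24 7.5 0 0 9.75; -57.1 -14.5 7.5 0 0 9.75; -58.7 -4.6 7.5 0 0 9.75; -58.6 5.4 7.5 0 0 9.75; -56.9 15.2 7.5 0 0 9.75; -53.5 24.6 7.5 0 0 9.75; -48.5 33.3 7.5 0 0 9.75; -42.2 41.1 7.5 0 0 9.75
n 2 rot/row [0. 0. 0.] shift0 [  0.   0. 110.]
0 0 55 0 0 0; 0 0 55 0 0 0
```

Emit:
send_rows(
  deltas="-39 -34 -8.5 0 0 5.5 1; -42 -30 -8.5 0 0 5.5 1; -45 -26 -8.5 0 0 5.5 1; -47 -22 -8.5 0 0 5.5 1; -49 -17 -8.5 0 0 5.5 1; -50 -12 -8.5 0 0 5.5 1; -51 -7 -8.5 0 0 5.5 1; -52 -2.5 -8.5 0 0 5.5 1; 0 0 0 0 0 0 1",
)

```text
time: 2.08
position: [0.4005, 0.249, 0.3612]
tool_rot: [0.504, 0.863, 0.001, 0.001]
ft_force: [0.4, 0.4, 0.0]
grip_width: 0.0872
grip_force: 0.0
```

Emit:
send_rows(
  deltas="-54 -24 7.5 0 0 9.7 1; -57 -14 7.5 0 0 9.7 1; -59 -5 7.5 0 0 9.7 1; -59 5 7.5 0 0 9.7 1; -57 15 7.5 0 0 9.7 1; -53 25 7.5 0 0 9.7 1; -48 33 7.5 0 0 9.7 1; -42 41 7.5 0 0 9.7 1; 0 0 0 0 0 0 1; 0 0 0 0 0 0 1",
)

```text
time: 3.32
position: [0.4464, -0.2155, 0.2998]
tool_rot: [0.933, 0.36, -0.0, -0.001]
ft_force: [-0.2, 0.8, -0.8]
grip_width: 0.087
grip_force: 0.0
```

```bash
python3 - <<'E'
from h import *
A=np.array
print(robot.get_obs()['position'],robot.get_obs()['q'])
plan([(A([.449,-.2185,.19]),down(-48)),(A([.449,-.2185,.088]),down(-48))],vmax=40)
E
```

```text
[ 0.44642308 -0.21549707  0.29978393] [-6.75910585e-01  3.44836431e-01  1.74030469e+00  8.19631026e-04
  1.05886030e+00  1.57557572e-01]
n 3 rot/row [-0.05 -0.01  0.07] shift0 [-1.000e-01  4.200e+00  1.098e+02]
-0 1.4 36.6 -0.05 -0.01 0.07; -0 1.4 36.6 -0.05 -0.01 0.07; -0 1.3 36.6 -0.05 -0.01 0.07
n 3 rot/row [0. 0. 0.] shift0 [  0.   0. 102.]
0 0 34 0 0 0; 0 0 34 0 0 0; 0 0 34 0 0 0
```

Emit:
send_rows(
  deltas="0 1.4 37 0 0 0 1; 0 1.4 37 0 0 0 1; 0 1.4 37 0 0 0 1; 0 0 0 0 0 0 1",
)

```text
time: 3.82
position: [0.4483, -0.2168, 0.1876]
tool_rot: [0.933, 0.361, -0.002, -0.003]
ft_force: [0.9, -0.5, -0.2]
grip_width: 0.0873
grip_force: 0.0
```

```bash
python3 - <<'E'
from h import *
a=cam('scene');b=cam('top');print(robot.get_obs()['position'])
x=cv2.resize(a['image'][165:240,260:335,::-1],(400,400),interpolation=2);y=cv2.resize(b['image'][190:250,285:345,::-1],(400,400),interpolation=2)
cv2.imwrite('pics/app.png',np.hstack([x,y]))
E
```

```text
[ 0.44992816 -0.21873027  0.19006113]
```

View pics/app.png

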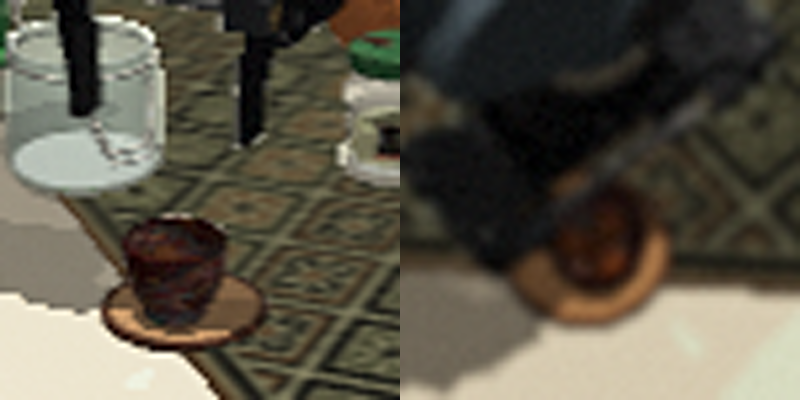

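Emit:
send_rows(
  deltas="0 0 34 0 0 0 1; 0 0 34 0 0 0 1; 0 0 34 0 0 0 1; 0 0 0 0 0 0 1; 0 0 0 0 0 0 0.5; 0 0 0 0 0 0 0.4; 0 0 0 0 0 0 0.3; 0 0 0 0 0 0 0.3; 0 0 0 0 0 0 0.3",
  newtons=15,
)

```text
time: 5.05
position: [0.4496, -0.22, 0.0879]
tool_rot: [0.933, 0.359, 0.0, 0.0]
ft_force: [-1.4, 1.5, 7.3]
grip_width: 0.0553
grip_force: 14.8
```

```bash
cat >> h.py <<'E'
def gplan(segs,wmax=9.5,vmax=45):
    """segs: list of (grasp pos, R); interpolates grasp point and orientation"""
    o=robot.get_obs(); p,Rm=o['position'],R.from_quat(o['tool_rot']).as_matrix()
    g=p+.051*Rm[:,2]; print('grasp',g)
    for q,Q in segs:
        q=np.array(q,float); w=R.from_matrix(Rm.T@Q).as_rotvec(degrees=True); d=q-g
        n=int(max(np.ceil(np.linalg.norm(d)/.001/vmax),np.ceil(np.linalg.norm(w)/wmax),1)); rows=[];c=p
        A=Rm
        for i in range(1,n+1):
            B=Rm@R.from_rotvec(w*i/n,degrees=True).as_matrix(); t=g+d*i/n-.051*B[:,2]
            rows.append(np.r_[(A.T@(t-c)*1000).round(1),(w/n).round(1)]); c,A=t,B
        print('n',n,'TCP',c.round(3)); print('; '.join(' '.join('%g'%(v+0) for v in r) for r in rows))
        p,Rm,g=c,Q,q
E
python3 - <<'E'
from h import *
D=down(-48); T=lambda a:D@R.from_rotvec([0,a,0],degrees=True).as_matrix()
gplan([([.4495,-.22,.25],D),([.484,.009,.23],D),([.484,.009,.165],T(50)),([.484,.009,.165],T(90)),([.484,.009,.165],T(118))])
E
```

```text
grasp [ 0.44958011 -0.22003033  0.03688805]
n 5 TCP [ 0.45  -0.22   0.301]
0 0 -42.6 0 0 0; 0 0 -42.6 0 0 0; 0 0 -42.6 0 0 0; 0 0 -42.6 0 0 0; 0 0 -42.6 0 0 0
n 6 TCP [0.484 0.009 0.281]
29.8 -24.5 3.3 0 0 0; 29.8 -24.5 3.3 0 0 0; 29.8 -24.5 3.3 0 0 0; 29.8 -24.5 3.3 0 0 0; 29.8 -24.5 3.3 0 0 0; 29.8 -24.5 3.3 0 0 0
n 6 TCP [ 0.455 -0.017  0.198]
-7.4 0 11.4 0 8.3 0; -9 0 11.3 0 8.3 0; -10.5 0 10.9 0 8.3 0; -12 0 10.4 0 8.3 0; -13.3 0 9.6 0 8.3 0; -14.6 0 8.6 0 8.3 0
n 5 TCP [ 0.446 -0.025  0.165]
-7.1 0 0.5 0 8 0; -7.1 0 0.5 0 8 0; -7.1 0 0.5 0 8 0; -7.1 0 0.5 0 8 0; -7.1 0 0.5 0 8 0
n 3 TCP [ 0.451 -0.021  0.141]
-8.3 0 0.7 0 9.3 0; -8.3 0 0.7 0 9.3 0; -8.3 0 0.7 0 9.3 0
```

Emit:
send_rows(
  deltas="0 0 -8 0 0 0 0.3; 0 0 -25 0 0 0 0.3; 0 0 -35 0 0 0 0.3; 0 0 -35 0 0 0 0.3; 0 0 -35 0 0 0 0.3; 0 0 -35 0 0 0 0.3; 0 0 -25 0 0 0 0.3; 0 0 -15 0 0 0 0.3; 0 0 0 0 0 0 0.3",
)

```text
time: 6.18
position: [0.4498, -0.2202, 0.3014]
tool_rot: [0.933, 0.36, 0.001, 0.001]
ft_force: [0.1, 0.7, -1.6]
grip_width: 0.0556
grip_force: 14.9
```

Emit:
send_rows(
  deltas="9 -7 1 0 0 0 0.3; 20 -16 3 0 0 0 0.3; 27 -22 3 0 0 0 0.3; 30 -24 3 0 0 0 0.3; 30 -24 3 0 0 0 0.3; 27 -22 3 0 0 0 0.3; 20 -16 2 0 0 0 0.3; 11 -11 2 0 0 0 0.3; 5 -5 0 0 0 0 0.3; 0 0 0 0 0 0 0.3",
)

```text
time: 7.42
position: [0.4835, 0.0091, 0.28]
tool_rot: [0.933, 0.36, -0.0, -0.0]
ft_force: [1.2, -0.1, -1.7]
grip_width: 0.0555
grip_force: 14.9
```

```bash
python3 - <<'E'
from h import *
D=down(-48); T=lambda a:D@R.from_rotvec([0,a,0],degrees=True).as_matrix()
a=cam('scene');b=cam('top');print(robot.get_obs()['q'],robot.get_obs()['grip_width'])
gplan([([.484,.009,.165],T(50)),([.484,.009,.165],T(90)),([.484,.009,.165],T(118))],wmax=7)
x=cv2.resize(a['image'][115:215,225:325,::-1],(400,400),interpolation=2);y=cv2.resize(b['image'][165:255,205:295,::-1],(400,400),interpolation=2)
cv2.imwrite('pics/jar.png',np.hstack([x,y]))
E
```

```text
[-2.13842182e-01  3.55860136e-01  1.79208425e+00 -4.18570570e-04
  9.93474627e-01  6.22367862e-01] 0.0556542799741785
grasp [0.48371206 0.00844017 0.22925414]
n 8 TCP [ 0.455 -0.017  0.198]
-5.5 0 8.3 0 6.3 0; -6.4 0 8.3 0 6.3 0; -7.2 0 8.2 0 6.3 0; -8.1 0 7.9 0 6.3 0; -8.9 0 7.6 0 6.3 0; -9.7 0 7.2 0 6.3 0; -10.4 0 6.7 0 6.3 0; -11.1 0 6.2 0 6.3 0
n 6 TCP [ 0.446 -0.025  0.165]
-5.9 0 0.3 0 6.7 0; -5.9 0 0.3 0 6.7 0; -5.9 0 0.3 0 6.7 0; -5.9 0 0.3 0 6.7 0; -5.9 0 0.3 0 6.7 0; -5.9 0 0.3 0 6.7 0
n 5 TCP [ 0.451 -0.021  0.141]
-5 0 0.2 0 5.6 0; -5 0 0.2 0 5.6 0; -5 0 0.2 0 5.6 0; -5 0 0.2 0 5.6 0; -5 0 0.2 0 5.6 0
```

View pics/jar.png

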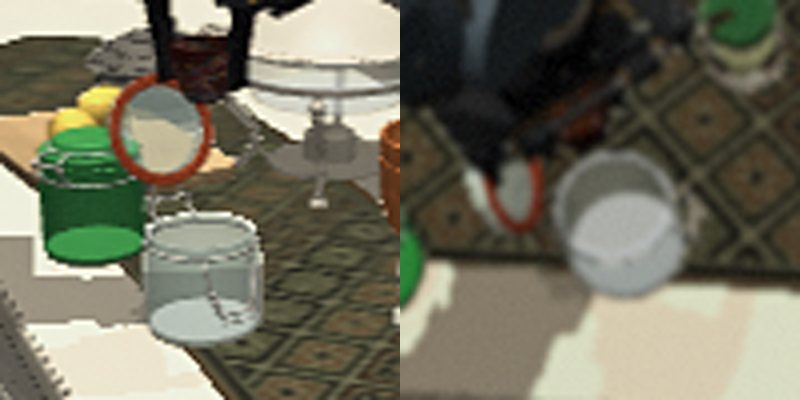

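Emit:
send_rows(
  deltas="-5.5 0 8.3 0 6.3 0 0.3; -6.4 0 8.3 0 6.3 0 0.3; -7.2 0 8.2 0 6.3 0 0.3; -8.1 0 7.9 0 6.3 0 0.3; -8.9 0 7.6 0 6.3 0 0.3; -9.7 0 7.2 0 6.3 0 0.3; -10.4 0 6.7 0 6.3 0 0.3; -11.1 0 6.2 0 6.3 0 0.3; 0 0 0 0 0 0 0.3",
)

```text
time: 8.65
position: [0.4548, -0.0183, 0.1969]
tool_rot: [0.848, 0.323, 0.391, -0.153]
ft_force: [-0.1, 0.9, -2.2]
grip_width: 0.0551
grip_force: 14.9
```

```bash
python3 - <<'E'
from h import *
D=down(-48); T=lambda a:D@R.from_rotvec([0,a,0],degrees=True).as_matrix()
o=robot.get_obs();print(o['q'],o['ft_force'])
gplan([([.484,.009,.165],T(90)),([.484,.009,.165],T(118))],wmax=5)
E
```

```text
[-0.73016299  0.60607005  2.25790684  1.43727999  0.87101783 -1.19800601] [-0.0786343   0.94584788 -2.16418875]
grasp [0.48362421 0.00784248 0.16387959]
n 9 TCP [ 0.446 -0.025  0.165]
-3.8 -0.1 0.2 0 4.5 0; -3.8 -0.1 0.2 0 4.5 0; -3.8 -0.1 0.2 0 4.5 0; -3.8 -0.1 0.2 0 4.5 0; -3.8 -0.1 0.2 0 4.5 0; -3.8 -0.1 0.2 0 4.5 0; -3.8 -0.1 0.2 0 4.5 0; -3.8 -0.1 0.3 0 4.5 0; -3.9 -0.1 0.3 0 4.5 0
n 6 TCP [ 0.451 -0.021  0.141]
-4.1 0 0.2 0 4.7 0; -4.1 0 0.2 0 4.7 0; -4.1 0 0.2 0 4.7 0; -4.1 0 0.2 0 4.7 0; -4.1 0 0.2 0 4.7 0; -4.1 0 0.2 0 4.7 0
```

Emit:
send_rows(
  deltas="-3.8 0 0.2 0 4.5 0 0.3; -3.8 0 0.2 0 4.5 0 0.3; -3.8 0 0.2 0 4.5 0 0.3; -3.8 0 0.2 0 4.5 0 0.3; 0 0 0 0 0 0 0.3",
)

```text
time: 9.28
position: [0.4499, -0.0223, 0.1848]
tool_rot: [0.775, 0.298, 0.519, -0.202]
ft_force: [0.6, 0.6, -1.8]
grip_width: 0.0554
grip_force: 14.9
```

```bash
python3 - <<'E'
from h import *
o=robot.get_obs();print(o['q'],o['position'],o['ft_force'])
E
```

```text
[-0.86823131  0.85003807  2.32301265  1.54825883  1.18010825 -1.60184865] [ 0.44985309 -0.02225521  0.18475078] [ 0.64417001  0.58313717 -1.77036986]
```

```bash
cat > k.py <<'E'
import numpy as np
from scipy.spatial.transform import Rotation as R
from scipy.optimize import least_squares
Z=lambda a:R.from_euler('z',a).as_matrix();Y=lambda a:R.from_euler('y',a).as_matrix()
def fk(q,k):
    s,h,a,b,c,L,lat=k
    A=Z(q[0])@Y(q[1]);B=A@Y(q[2]);W=B@Z(q[3])@Y(q[4])@Z(q[5])
    p=Z(q[0])@[s,lat,h]+A@[0,0,a]+B@[c,0,b]+W@[0,0,L]
    return p,W
data=[([1.10847,.527477,1.432698,0,1.181405,-.178494],[.17498,.59998,.29226]),
([-.67591,.344836,1.740305,.00082,1.05886,.157558],[.446423,-.215497,.299784]),
([-.213842,.35586,1.792084,-.00042,.993475,.622368],[.4835,.009,.2802]),
([-.730163,.60607,2.257907,1.43728,.871018,-1.198006],[.4548,-.0183,.1969]),
([-.86823131,.85003807,2.32301265,1.54825883,1.18010825,-1.60184865],[.44985309,-.02225521,.18475078])]
k=least_squares(lambda k:np.concatenate([fk(q,k)[0]-p for q,p in data]+[1e-3*(np.array(k)-[0,.2,.4,.4,0,.2,.11])]),[0,.2,.4,.4,0,.2,.11]).x
if __name__=='__main__':
    print(k.round(4)); 
    for q,p in data: print((fk(q,k)[0]-p).round(4))
    print(fk(data[4][0],k)[1].round(3), R.from_quat([.775,.298,.519,-.202]).as_matrix().round(3))
def ik(p,W,q0):
    f=lambda q:np.r_[(fk(q,k)[0]-p)*10,(fk(q,k)[1]-W).ravel()]
    r=least_squares(f,q0);return r.x,r.cost
E
python3 - <<'E'
from k import *
import runpy; runpy.run_path('k.py',run_name='__main__')
from h import down
D=down(-48);q=data[4][0]
for t in range(70,141,10):
    W=D@R.from_rotvec([0,t,0],degrees=True).as_matrix(); q,c=ik(np.array([.484,.009,.165])-.051*W[:,2],W,q);print(t,q.round(2),c.round(5))
E
```

```text
[-1.000e-04  2.737e-01  5.884e-01  3.916e-01  1.143e-01  2.356e-01
  1.112e-01]
[-0.0002  0.     -0.0001]
[ 0.      0.0002 -0.    ]
[ 0.0001 -0.0004  0.0001]
[-0.      0.0001  0.    ]
[-0. -0. -0.]
[[-0.672  0.283  0.684]
 [ 0.741  0.253  0.622]
 [ 0.003  0.925 -0.38 ]] [[ 0.283  0.672  0.684]
 [ 0.252 -0.741  0.623]
 [ 0.925 -0.004 -0.379]]
70 [-0.88  0.89  2.33  1.55  1.22 -0.08] 0.0
80 [-0.93  1.04  2.33  1.52  1.38 -0.23] 0.0
90 [-0.94  1.18  2.3   1.47  1.54 -0.33] 0.0
100 [-0.93  1.3   2.24  1.42  1.7  -0.4 ] 0.0
110 [-0.88  1.4   2.17  1.38  1.87 -0.45] 0.0
120 [-0.82  1.47  2.09  1.35  2.05 -0.49] 0.0
130 [-0.73  1.53  2.01  1.35  2.25 -0.51] 0.0
140 [-0.63  1.57  1.92  1.36  2.44 -0.54] 0.0
```

```bash
python3 - <<'E'
from h import *
D=down(-48); T=lambda a:D@R.from_rotvec([0,a,0],degrees=True).as_matrix()
gplan([([.484,.009,.17],T(88)),([.484,.009,.185],T(106))],wmax=4.5)
E
```

```text
grasp [0.48475248 0.0094857  0.16537176]
n 5 TCP [ 0.446 -0.025  0.172]
-2.8 -0.1 -0.4 -0.1 4.1 0; -2.8 -0.1 -0.3 -0.1 4.1 0; -2.8 -0.1 -0.3 -0.1 4.1 0; -2.7 -0.1 -0.2 -0.1 4.1 0; -2.7 -0.1 -0.1 -0.1 4.1 0
n 5 TCP [ 0.448 -0.024  0.171]
-0.2 0 0 0 3.6 0; -0.2 0 0.2 0 3.6 0; -0.2 0 0.4 0 3.6 0; -0.2 0 0.6 0 3.6 0; -0.3 0 0.7 0 3.6 0
```

Emit:
send_rows(
  deltas="-2.8 0 -0.4 0 4.1 0 0.3; -2.8 0 -0.3 0 4.1 0 0.3; -2.8 0 -0.3 0 4.1 0 0.3; -2.7 0 -0.2 0 4.1 0 0.3; -2.7 0 -0.1 0 4.1 0 0.3; 0 0 0 0 0 0 0.3; 0 0 0 0 0 0 0.3",
)

```text
time: 10.15
position: [0.4461, -0.0241, 0.1731]
tool_rot: [0.67, 0.259, 0.649, -0.251]
ft_force: [-0.8, 0.1, -1.3]
grip_width: 0.0553
grip_force: 14.9
```

Emit:
send_rows(
  deltas="-0.2 0 0.1 0 3.6 0 0.3; -0.2 0 0.2 0 3.6 0 0.3; -0.2 0 0.4 0 3.6 0 0.3; -0.2 0 0.6 0 3.6 0 0.3; -0.2 0 0.7 0 3.6 0 0.3; 0 0 0 0 0 0 0.3; 0 0 0 0 0 0 0.3; 0 0 0 0 0 0 0.3",
)

```text
time: 11.15
position: [0.4475, -0.023, 0.1725]
tool_rot: [0.56, 0.216, 0.746, -0.289]
ft_force: [0.4, -0.1, -0.9]
grip_width: 0.0554
grip_force: 14.9
```

```bash
python3 - <<'E'
from h import *
a=cam('scene');b=cam('top')
for n in('scene','top'):
  for t in ('nut0','jar','cup'): print(n,t,[(round(r['p'],2),np.round(r['box'])) for r in robot.find_in(n,t)])
x=cv2.resize(a['image'][115:215,225:325,::-1],(400,400),interpolation=2);y=cv2.resize(b['image'][165:255,205:295,::-1],(400,400),interpolation=2)
cv2.imwrite('pics/pour.png',np.hstack([x,y]))
E
```

```text
scene nut0 []
scene jar [(0.73, array([263., 153., 293., 202.]))]
scene cup [(0.95, array([366., 302., 400., 342.]))]
top nut0 [(0.41, array([218., 191., 236., 211.]))]
top jar [(0.69, array([222., 191., 237., 216.]))]
top cup [(0.8, array([238., 186., 255., 204.]))]
```

View pics/pour.png

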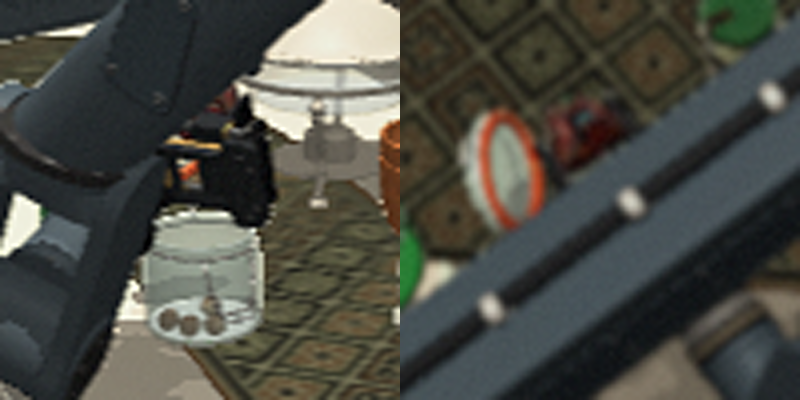

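Emit:
send_rows(
  deltas="0 0 0 0 4 0 0.3; 0 0 0 0 -4 0 0.3; 0 0 0 0 4 0 0.3; 0 0 0 0 -4 0 0.3; 0 0 0 0 0 0 0.3",
)

```text
time: 12.18
position: [0.4474, -0.0231, 0.1724]
tool_rot: [0.56, 0.215, 0.747, -0.289]
ft_force: [0.9, 0.4, -1.6]
grip_width: 0.0551
grip_force: 14.9
```

```bash
python3 - <<'E'
from h import *
D=down(-48); T=lambda a:D@R.from_rotvec([0,a,0],degrees=True).as_matrix()
gplan([([.484,.009,.175],T(50)),([.484,.009,.235],D),([.4495,-.22,.235],D),([.4495,-.22,.08],D)],wmax=9.5)
E
```

```text
grasp [0.48366884 0.00976659 0.18671229]
n 6 TCP [ 0.455 -0.017  0.208]
6.5 0.1 0.1 0 -9.4 0; 6.4 0.1 0.4 0 -9.4 0; 6.4 0.1 0.7 0 -9.4 0; 6.4 0.1 1 0 -9.4 0; 6.5 0.1 1.3 0 -9.4 0; 6.6 0.1 1.6 0 -9.4 0
n 6 TCP [0.484 0.009 0.286]
15.1 0 -5.9 0 -8.3 0; 14 0 -6.9 0 -8.3 0; 12.9 0 -7.8 0 -8.3 0; 11.6 0 -8.5 0 -8.3 0; 10.3 0 -9 0 -8.3 0; 8.8 0 -9.4 0 -8.3 0
n 6 TCP [ 0.45  -0.22   0.286]
-29.8 24.5 0 0 0 0; -29.8 24.5 0 0 0 0; -29.8 24.5 0 0 0 0; -29.8 24.5 0 0 0 0; -29.8 24.5 0 0 0 0; -29.8 24.5 0 0 0 0
n 4 TCP [ 0.45  -0.22   0.131]
0 0 38.8 0 0 0; 0 0 38.7 0 0 0; 0 0 38.7 0 0 0; 0 0 38.8 0 0 0
```

Emit:
send_rows(
  deltas="6.5 0 0.1 0 -9.4 0 0.3; 6.5 0 0.4 0 -9.4 0 0.3; 6.5 0 0.7 0 -9.4 0 0.3; 6.5 0 1 0 -9.4 0 0.3; 6.5 0 1.3 0 -9.4 0 0.3; 6.5 0 1.6 0 -9.4 0 0.3; 0 0 0 0 0 0 0.3",
)

```text
time: 13.05
position: [0.4549, -0.015, 0.2097]
tool_rot: [0.844, 0.33, 0.395, -0.152]
ft_force: [0.3, -0.1, -0.9]
grip_width: 0.0554
grip_force: 14.9
```

Emit:
send_rows(
  deltas="15 0 -6 0 -8.3 0 0.3; 14 0 -7 0 -8.3 0 0.3; 13 0 -8 0 -8.3 0 0.3; 11.6 0 -8.5 0 -8.3 0 0.3; 10.3 0 -9 0 -8.3 0 0.3; 8.8 0 -9.4 0 -8.3 0 0.3; 0 0 0 0 0 0 0.3",
)

```text
time: 13.92
position: [0.4746, 0.0071, 0.2721]
tool_rot: [0.927, 0.369, 0.053, -0.037]
ft_force: [-0.5, 1.1, -1.9]
grip_width: 0.0555
grip_force: 14.9
```

Emit:
send_rows(
  deltas="-15 12 0 0 0 0 0.3; -30 24 0 0 0 0 0.3; -30 24 0 0 0 0 0.3; -30 24 0 0 0 0 0.3; -30 24 0 0 0 0 0.3; -28 23 0 0 0 0 0.3; -16 15 0 0 0 0 0.3; 0 0 0 0 0 0 0.3",
)

```text
time: 14.92
position: [0.4435, -0.2221, 0.2459]
tool_rot: [0.929, 0.365, 0.054, -0.037]
ft_force: [-0.7, 0.3, -0.8]
grip_width: 0.0551
grip_force: 14.9
```

```bash
python3 - <<'E'
from h import *
a=cam('scene');b=cam('top')
D=down(-48)
gplan([([.4495,-.22,.08],D),([.4495,-.22,.038],D)])
x=cv2.resize(a['image'][115:215,225:325,::-1],(400,400),interpolation=2);y=cv2.resize(b['image'][180:260,215:335,::-1],(400,400),interpolation=2)
cv2.imwrite('pics/after.png',np.hstack([x,y]))
E
```

```text
grasp [ 0.44739925 -0.21449519  0.19604941]
n 3 TCP [ 0.45  -0.22   0.131]
-3.5 2.4 38.3 -0.6 -2.4 0.4; -1.8 2.1 38.5 -0.6 -2.4 0.4; -0.2 1.7 38.6 -0.6 -2.4 0.4
n 1 TCP [ 0.45  -0.22   0.089]
0 0 42 0 0 0
```

View pics/after.png

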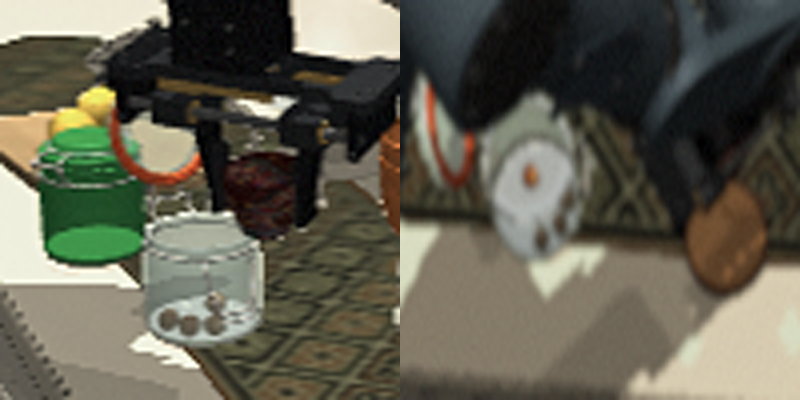

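All four nuts lie in the jar (left half: (168,318), (190,323), (216,323), (215,300)). I'll level the cup and set it down.

Emit:
send_rows(
  deltas="-3.5 2.4 25 -0.6 -2.4 0.4 0.3; -1.8 2 35 -0.6 -2.4 0.4 0.3; 0 1.7 35 -0.6 -2.4 0.4 0.3; 0 0 20 0 0 0 0.3; 0 0 0 0 0 0 0.3; 0 0 0 0 0 0 0.3",
)

```text
time: 15.78
position: [0.4499, -0.2224, 0.1328]
tool_rot: [0.934, 0.358, 0.001, 0.002]
ft_force: [0.6, -0.2, 0.1]
grip_width: 0.0556
grip_force: 14.9
```

```bash
python3 - <<'E'
from h import *
D=down(-48)
gplan([([.4495,-.22,.05],D),([.4495,-.22,.038],D)])
E
```

```text
grasp [ 0.45006236 -0.22262182  0.081828  ]
n 1 TCP [ 0.45  -0.22   0.101]
1.3 -2.2 31.8 0.3 0 0
n 1 TCP [ 0.45  -0.22   0.089]
0 0 12 0 0 0
```

Emit:
send_rows(
  deltas="1 -2 16 0.3 0 0 0.3; 0 0 16 0 0 0 0.3; 0 0 6 0 0 0 0.3; 0 0 4 0 0 0 0.3; 0 0 2.5 0 0 0 0.3; 0 0 0 0 0 0 0.3; 0 0 0 0 0 0 0.3",
)

```text
time: 16.65
position: [0.4489, -0.221, 0.0879]
tool_rot: [0.934, 0.358, 0.0, -0.0]
ft_force: [-0.8, -0.9, 1.6]
grip_width: 0.0556
grip_force: 15.1
```

Touching; release, then rise.

Emit:
send_rows(
  deltas="0 0 0 0 0 0 0.75; 0 0 0 0 0 0 1; 0 0 0 0 0 0 1; 0 0 -10 0 0 0 1; 0 0 -25 0 0 0 1; 0 0 -35 0 0 0 1; 0 0 -40 0 0 0 1; 0 0 -40 0 0 0 1; 0 0 -40 0 0 0 1; 0 0 0 0 0 0 0.5",
)

```text
time: 17.9
position: [0.4503, -0.222, 0.2812]
tool_rot: [0.934, 0.358, 0.002, 0.003]
ft_force: [-0.2, -1.0, -0.1]
grip_width: 0.0827
grip_force: 0.0
```

```bash
python3 - <<'E'
from h import *
for n in('scene','top'):
    c=cam(n);W=cloud(c);x,y,z=W[...,0],W[...,1],W[...,2]
    m=(abs(x-.455)<.07)&(abs(y+.215)<.07)&(z>.036)&(z<.06); print(n,m.sum(),circ(x[m],y[m],.0265),np.percentile(z[m],95))
    m=(abs(x-.47)<.07)&(y>-.07)&(y<.04)&(z>.07)&(z<.09);print('jar',circ(x[m],y[m],.048))
    m=(abs(x-.46)<.08)&(y>.045)&(y<.11)&(z>.115)&(z<.22)
    P=W[m];q=P.mean(0);u,s,vt=np.linalg.svd(P-q);print('lid',q,vt[2],(P.max(0)+P.min(0))/2,P.max(0))
o=robot.get_obs();print(o['position'],o['q'],o['ft_force'],o['grip_width'])
E
```

```text
scene 189 [ 0.45147747 -0.22118811] 0.05218590899642912
jar [4.73996188e-01 1.32284829e-04]
lid [0.45842316 0.07011212 0.15771103] [ 0.16138678 -0.93619272  0.31224588] [0.45738288 0.07355636 0.15919563] [0.49649386 0.10062588 0.20334421]
top 74 [ 0.4487913  -0.21950672] 0.052946620551578484
jar [ 0.4724618  -0.00070875]
lid [0.44126623 0.06254976 0.14589103] [-0.16830188  0.90771182 -0.38436145] [0.4513483  0.06725257 0.15293927] [0.48662344 0.08572207 0.19073562]
[ 0.44863793 -0.2207687   0.27797791] [-6.81276765e-01  3.80214916e-01  1.75698422e+00  2.97735682e-04
  1.00438638e+00  1.57997687e-01] [-0.47183388 -0.01130976  0.3689408 ] 0.07583647679282425
```

```bash
cat > lid.py <<'E'
import numpy as np
r=np.r_[np.linspace(106,88,60),np.full(30,88),np.linspace(88,28,200)];o=np.r_[np.full(60,4),np.linspace(4,15,30),np.full(200,15)]
def tip(deg):
    f=np.radians(deg); s=-r*np.cos(f)+o*np.sin(f); z=r*np.sin(f)+o*np.cos(f)
    if deg>45:
        rc=np.interp(deg,[45,95,109],[97,97,75]); zt=rc*np.sin(f)+4*np.cos(f)
        se=s[z>=zt-1e-6].max()
    else:
        rc=np.interp(deg,[0,40],[67.5,86]); se=-rc*np.cos(f)+15*np.sin(f); m=(s>=se-.3)&(s<=se+19); zt=z[m].max()
    return se+9.5,zt+99   # tip centre s from hinge (mm, towards dirx), tip z (mm)
E
python3 - <<'E'
from h import *
from lid import tip
p=None
for d in [109,104,99,94,89,84,79,74,69,64,59,54,49,44,39,34,29,25,21,17,14,11,8,6,4,2,0]:
    t=np.array(tip(d)); print(d,t.round(1),None if p is None else ((t-p)*[1,-1]).round(1)); p=t
a=np.radians(98);dx=np.array([np.cos(a),np.sin(a),0]);H=np.array([.473,0,0])+.058*dx
P=H+dx*.080; D=down(8)
g=lambda s,z:(np.r_[(H+dx*s)[:2],z+.07])
print(H,g(.08,.27))
plan([(np.array([.449,-.221,.33]),down(-48)),(g(.085,.27),D),(g(.085,.17),D)],vmax=45)
from k import ik
q=robot.get_obs()['q']
for s,z in((.085,.17),(0.,.2),(-.058,.112)):
    Dm=D@R.from_euler('z',-90,degrees=True).as_matrix()
    q,c=ik(g(s,z),Dm,q);print(q.round(2),c)
E
```

```text
109 [ 52.3 168.6] None
104 [ 45.3 178.4] [-7.  -9.8]
99 [ 30. 188.] [-15.3  -9.5]
94 [ 20.9 195.5] [-9.1 -7.5]
89 [ 11.8 196.1] [-9.1 -0.6]
84 [  3.3 195.9] [-8.5  0.2]
79 [ -5.1 195. ] [-8.4  0.9]
74 [-13.4 193.3] [-8.3  1.6]
69 [-21.6 191. ] [-8.1  2.4]
64 [-29.5 187.9] [-7.9  3.1]
59 [-37.1 184.2] [-7.6  3.7]
54 [-44.4 179.8] [-7.3  4.4]
49 [-36.7 174.8] [7.7 5. ]
44 [-41.9 169.7] [-5.2  5.2]
39 [-47.5 164.7] [-5.6  5. ]
34 [-51.1 158.1] [-3.6  6.6]
29 [-54.  151.4] [-2.9  6.7]
25 [-55.8 146.1] [-1.8  5.3]
21 [-57.2 140.8] [-1.4  5.3]
17 [-58.2 135.5] [-1.   5.3]
14 [-58.6 131.5] [-0.5  4. ]
11 [-58.9 127.6] [-0.2  3.9]
8 [-58.9 123.8] [-0.   3.8]
6 [-58.8 121.3] [0.1 2.5]
4 [-58.6 118.8] [0.2 2.5]
2 [-58.4 116.4] [0.3 2.4]
0 [-58. 114.] [0.4 2.4]
[0.46492796 0.05743555 0.        ] [0.45379411 0.13665699 0.34      ]
n 2 rot/row [-0.   -0.01 -0.05] shift0 [  0.1   0.4 -52. ]
0.1 0.2 -26 -0 -0.01 -0.05; 0.1 0.2 -26 -0 -0.01 -0.05
n 9 rot/row [ 0.    0.   -6.22] shift0 [ 245.7 -266.7  -10. ]
27.3 -29.6 -1.1 0 0 -6.22; 30.3 -26.5 -1.1 0 0 -6.22; 33 -23.1 -1.1 0 0 -6.22; 35.3 -19.3 -1.1 0 0 -6.22; 37.2 -15.4 -1.1 0 0 -6.22; 38.7 -11.3 -1.1 0 0 -6.22; 39.7 -7 -1.1 0 0 -6.22; 40.2 -2.7 -1.1 0 0 -6.22; 40.3 1.7 -1.1 0 0 -6.22
n 3 rot/row [0. 0. 0.] shift0 [  0.   0. 100.]
0 0 33.3 0 0 0; 0 0 33.3 0 0 0; 0 0 33.3 0 0 0
[ 0.07  0.41  1.86  0.    0.88 -0.07] 2.0898377592581994e-22
[-0.12  0.35  1.84 -0.    0.95 -0.26] 3.4565444676996407e-31
[-0.24  0.51  1.91  0.    0.72 -0.38] 1.399784924553685e-29
```

Emit:
send_rows(
  deltas="0 0 -26 0 0 0 0; 0 0 -26 0 0 0 0; 0 0 -8 0 0 0 0; 0 0 0 0 0 0 0",
  newtons=10,
)

```text
time: 18.5
position: [0.4487, -0.2209, 0.3367]
tool_rot: [0.934, 0.358, -0.0, -0.001]
ft_force: [0.0, 0.0, 0.8]
grip_width: 0.037
grip_force: 0.0
```

Emit:
send_rows(
  deltas="27 -30 0 0 0 -6.2 0; 30 -26 0 0 0 -6.2 0; 33 -23 0 0 0 -6.2 0; 35 -19 0 0 0 -6.2 0; 37 -15 0 0 0 -6.2 0; 39 -11 0 0 0 -6.2 0; 40 -7 0 0 0 -6.2 0; 40 -3 0 0 0 -6.2 0; 40 2 0 0 0 -6.2 0; 0 0 0 0 0 0 0",
)

```text
time: 19.75
position: [0.4536, 0.1421, 0.3362]
tool_rot: [0.656, 0.754, -0.001, -0.002]
ft_force: [-0.5, -0.4, -0.6]
grip_width: 0.0006
grip_force: 0.0
```

```bash
python3 - <<'E'
from h import *
a=np.radians(98);dx=np.array([np.cos(a),np.sin(a),0]);H=np.array([.473,0,0])+.058*dx
plan([(np.r_[(H+dx*.08)[:2],.24],down(8))],vmax=35)
a=cam('scene');W=cloud(a);x,y,z=W[...,0],W[...,1],W[...,2]
m=(abs(x-.46)<.08)&(y>.045)&(y<.11)&(z>.115)&(z<.215);P=W[m];q=P.mean(0);u,s,vt=np.linalg.svd(P-q);print('lid',q,vt[2],np.percentile(P,[3,97],axis=0))
E
```

```text
n 3 rot/row [-0.07 -0.02 -0.02] shift0 [-5.6 -0.3 96.1]
-1.9 -0.1 32 -0.07 -0.02 -0.02; -1.8 -0.1 32 -0.07 -0.02 -0.02; -1.8 -0.2 32.1 -0.07 -0.02 -0.02
lid [0.46460534 0.07031034 0.15762424] [-0.11339334  0.9447886  -0.30743528] [[0.42251512 0.05245121 0.1202818 ]
 [0.50583296 0.08440196 0.19800348]]
```

Emit:
send_rows(
  deltas="-1.5 0 32 0 0 0 0; -1.5 0 32 0 0 0 0; -1.5 0 32 0 0 0 0; -10 0 0 0 0 0 0; -10 0 0 0 0 0 0; 0 0 0 0 0 0 0; 0 0 0 0 0 0 0",
)

```text
time: 20.68
position: [0.4585, 0.1157, 0.2428]
tool_rot: [0.658, 0.753, 0.001, 0.0]
ft_force: [-0.4, 0.5, 0.1]
grip_width: 0.0008
grip_force: 0.0
```

```bash
cat >> h.py <<'E'
def sz():
    a=np.radians(98);dx=np.array([np.cos(a),np.sin(a),0]);H=np.array([.473,0,0])+.058*dx
    o=robot.get_obs();d=o['position']-H; print('s %.1f lat %.1f tipz %.1f'%(d@dx*1e3,(d@[dx[1],-dx[0],0])*1e3,o['position'][2]*1e3-70),o['ft_force'].round(1))
E
python3 -c "
from h import *
sz()"
```

```text
s 58.6 lat 1.8 tipz 172.8 [-0.4  0.5  0.1]
```

Emit:
send_rows(
  deltas="-7 0 -2 0 0 0 0; -6.5 0 -4 0 0 0 0; -7 0 -4 0 0 0 0; -8 0 -6 0 0 0 0; -9 0 -7 0 0 0 0; -9 0 -1 0 0 0 0; 0 0 0 0 0 0 0",
)

```text
time: 21.55
position: [0.4645, 0.0689, 0.266]
tool_rot: [0.658, 0.753, 0.0, 0.0]
ft_force: [0.1, 0.5, -1.3]
grip_width: 0.0005
grip_force: 0.0
```

```bash
cat >> h.py <<'E'
def lidlook():
    a=cam('scene');W=cloud(a);x,y,z=W[...,0],W[...,1],W[...,2]
    im=a['image'].astype(int);m=(abs(x-.465)<.09)&(y>-.1)&(y<.11)&(z>.095)&(z<.22)&(im[...,0]-im[...,2]>70)
    P=W[m];print('ring',len(P),P.mean(0).round(3) if len(P) else '')
    if len(P)>20: 
        q=P.mean(0);vt=np.linalg.svd(P-q)[2];print('normal',vt[2].round(2),'range',np.percentile(P,[3,97],axis=0).round(3).tolist())
    m=(abs(x-.47)<.07)&(y>-.07)&(y<.04)&(z>.05)&(z<.085);print('jar',circ(x[m],y[m],.049))
    return a
E
python3 -c "
from h import *
sz();lidlook()"
```

```text
s 11.4 lat 1.2 tipz 196.0 [ 0.1  0.5 -1.3]
ring 158 [0.467 0.044 0.157]
normal [ 0.12 -0.99 -0.06] range [[0.425, 0.036, 0.116], [0.508, 0.053, 0.202]]
jar [ 4.73894622e-01 -1.55927787e-04]
```

Emit:
send_rows(
  deltas="-8.5 0 0.2 0 0 0 0; -8.4 0 1 0 0 0 0; -8.3 0 1.6 0 0 0 0; -8 0 2.4 0 0 0 0; -8 0 3 0 0 0 0; -7.5 0 3.7 0 0 0 0; -3 0 4 0 0 0 0; -1 0 5 0 0 0 0; 0 0 0 0 0 0 0",
)

```text
time: 22.72
position: [0.4726, 0.0163, 0.2454]
tool_rot: [0.658, 0.753, -0.0, 0.002]
ft_force: [0.8, -3.7, 6.1]
grip_width: 0.0002
grip_force: 2.9
```

```bash
python3 -c "
from h import *
sz();lidlook()"
```

```text
s -41.8 lat 1.9 tipz 175.4 [ 0.8 -3.7  6.1]
ring 108 [0.469 0.013 0.143]
normal [ 0.09 -0.77 -0.63] range [[0.428, -0.012, 0.107], [0.512, 0.046, 0.175]]
jar [0.47455114 0.00122008]
```

```bash
python3 - <<'E'
import numpy as np
p=np.array([-41.8,175.4-12])
p=None
for d in [53,51,47,43,39,35,31,27,23,19,16,13,10,8,6,4,2,0]:
    f=np.radians(d);rc=np.interp(d,[0,50],[67.5,82]);t=np.array([-rc*np.cos(f)+15*np.sin(f)+9.5,rc*np.sin(f)+15*np.cos(f)+99]);print(d,t.round(1),'' if p is None else ((t-p)*[1,-1]).round(1));p=t
E
```

```text
53 [-27.9 173.5] 
51 [-30.4 172.2] [-2.6  1.3]
47 [-34.9 168.6] [-4.4  3.6]
43 [-38.8 164.5] [-3.9  4.1]
39 [-42.3 160.3] [-3.6  4.3]
35 [-45.5 155.8] [-3.2  4.4]
31 [-48.3 151.3] [-2.8  4.6]
27 [-50.8 146.6] [-2.5  4.7]
23 [-52.9 141.8] [-2.1  4.8]
19 [-54.6 137. ] [-1.7  4.8]
16 [-55.7 133.3] [-1.1  3.6]
13 [-56.6 129.6] [-0.9  3.7]
10 [-57.2 126. ] [-0.7  3.7]
8 [-57.6 123.6] [-0.3  2.4]
6 [-57.8 121.2] [-0.2  2.4]
4 [-57.9 118.8] [-0.2  2.4]
2 [-58.  116.4] [-0.1  2.4]
0 [-58. 114.] [0.  2.4]
```

Emit:
send_rows(
  deltas="0 0 -10 0 0 0 0; 2 0 -8 0 0 0 0; 10 0 0 0 0 0 0; 6 0 8 0 0 0 0; 0 0 0 0 0 0 0; 0 0 0 0 0 0 0",
)

```text
time: 23.52
position: [0.4687, 0.0356, 0.2544]
tool_rot: [0.658, 0.753, -0.0, -0.001]
ft_force: [0.6, -1.0, 0.3]
grip_width: 0.0005
grip_force: 0.0
```

```bash
python3 -c "
from h import *
sz();lidlook()"
```

```text
s -22.1 lat 0.7 tipz 184.4 [ 0.6 -1.   0.3]
ring 103 [0.468 0.007 0.144]
normal [ 0.09 -0.75 -0.66] range [[0.429, -0.02, 0.109], [0.51, 0.041, 0.175]]
jar [ 0.47436254 -0.00052394]
```

Emit:
send_rows(
  deltas="-4 0 6 0 0 0 0; -4.3 0 5.5 0 0 0 0; -4.5 0 4 0 0 0 0; -4 0 4 0 0 0 0; -3.6 0 4.2 0 0 0 0; 0 0 0 0 0 0 0",
)

```text
time: 24.32
position: [0.4715, 0.015, 0.2308]
tool_rot: [0.658, 0.753, -0.0, -0.001]
ft_force: [0.3, -0.5, 1.0]
grip_width: 0.0007
grip_force: 0.0
```

```bash
python3 -c "
from h import *
sz();lidlook()"
```

```text
s -43.0 lat 0.6 tipz 160.8 [ 0.3 -0.5  1. ]
ring 93 [0.469 0.001 0.134]
normal [ 0.08 -0.61 -0.79] range [[0.429, -0.031, 0.105], [0.509, 0.04, 0.159]]
jar [ 4.74549869e-01 -3.23054599e-04]
```

Good: lid at about 38°. Continue.

Emit:
send_rows(
  deltas="-3 0 4.4 0 0 0 0; -2.8 0 4.6 0 0 0 0; -2.5 0 4.7 0 0 0 0; -2.1 0 4.8 0 0 0 0; -1.7 0 4.8 0 0 0 0; -1.1 0 3.6 0 0 0 0; -0.9 0 3.7 0 0 0 0; 0 0 0 0 0 0 0",
)

```text
time: 25.38
position: [0.4733, 0.0014, 0.2002]
tool_rot: [0.658, 0.753, -0.0, -0.001]
ft_force: [1.0, 0.5, 0.3]
grip_width: 0.0005
grip_force: 0.0
```

```bash
python3 -c "
from h import *
sz();lidlook()"
```

```text
s -56.7 lat 0.5 tipz 130.2 [1.  0.5 0.3]
ring 51 [ 0.462 -0.034  0.117]
normal [ 0.25  0.45 -0.86] range [[0.429, -0.048, 0.108], [0.505, -0.006, 0.149]]
jar [ 4.74422651e-01 -2.51200860e-04]
```

Emit:
send_rows(
  deltas="-0.7 0 3.5 0 0 0 0; -0.4 0 2.5 0 0 0 0; -0.2 0 2.5 0 0 0 0; -0.2 0 2.4 0 0 0 0; 0 0 2.4 0 0 0 0; 0 0 1.5 0 0 0 0; 0 0 0 0 0 0 0; 0 0 0 0 0 0 0",
)

```text
time: 26.42
position: [0.4737, -0.0001, 0.1857]
tool_rot: [0.658, 0.753, 0.0, -0.0]
ft_force: [-1.1, -0.6, 0.7]
grip_width: 0.0005
grip_force: 0.0
```

```bash
python3 -c "
from h import *
for i in range(3): sz();robot.camera('top')"
```

```text
s -58.2 lat 0.7 tipz 115.7 [-1.1 -0.6  0.7]
s -58.2 lat 0.7 tipz 115.8 [-0.3 -0.4 -0.3]
s -58.3 lat 0.7 tipz 115.8 [-0.2  0.7 -0.7]
```

Emit:
send_rows(
  deltas="0 0 0.9 0 0 0 0; 0 0 0.9 0 0 0 0; 0 0 0 0 0 0 0; 0 0 0 0 0 0 0",
)

```text
time: 27.08
position: [0.4738, -0.0002, 0.184]
tool_rot: [0.658, 0.753, 0.0, -0.0]
ft_force: [-0.4, -0.0, 1.1]
grip_width: 0.0006
grip_force: 0.2
```

Emit:
send_rows(
  deltas="0 0 0.7 0 0 0 0; 0 0 0.7 0 0 0 0; 0 0 0 0 0 0 0; 0 0 0 0 0 0 0",
)

```text
time: 27.58
position: [0.4738, -0.0003, 0.1827]
tool_rot: [0.658, 0.753, 0.0, -0.0]
ft_force: [-0.3, -0.8, 3.6]
grip_width: 0.0007
grip_force: 1.9
```

Emit:
send_rows(
  deltas="0 0 0.7 0 0 0 0; 0 0 0.7 0 0 0 0; 0 0 0 0 0 0 0; 0 0 0 0 0 0 0",
)

```text
time: 28.08
position: [0.4739, -0.0003, 0.1815]
tool_rot: [0.658, 0.753, 0.0, 0.0]
ft_force: [-0.8, -0.9, 7.6]
grip_width: 0.0003
grip_force: 3.5
```

Emit:
send_rows(
  deltas="0 0 0.4 0 0 0 0; 0 0 0.4 0 0 0 0; 0 0 0 0 0 0 0; 0 0 0 0 0 0 0",
)

```text
time: 28.58
position: [0.4739, -0.0003, 0.1809]
tool_rot: [0.658, 0.753, 0.0, 0.0]
ft_force: [-1.1, -1.2, 9.0]
grip_width: 0.0003
grip_force: 4.3
```

```bash
python3 -c "
from h import *
for i in range(4): sz();robot.camera('top')"
```

```text
s -58.5 lat 0.9 tipz 110.9 [-1.1 -1.2  9. ]
s -58.5 lat 0.9 tipz 110.9 [-1.2 -1.4  8.4]
s -58.5 lat 0.9 tipz 110.9 [-0.6 -1.   7.8]
s -58.5 lat 0.9 tipz 110.9 [-1.3 -0.7  8.2]
```

Emit:
send_rows(
  deltas="0 0 0.4 0 0 0 0; 0 0 0.4 0 0 0 0; 0 0 0.4 0 0 0 0; 0 0 0 0 0 0 0; 0 0 0 0 0 0 0; 0 0 0 0 0 0 0; 0 0 0 0 0 0 0",
)

```text
time: 29.65
position: [0.474, -0.0004, 0.18]
tool_rot: [0.658, 0.753, 0.0, 0.0]
ft_force: [-2.6, -1.5, 10.9]
grip_width: 0.0005
grip_force: 5.5
```

```bash
python3 -c "
from h import *
for i in range(5): sz();robot.camera('top')
a=cam('scene');b=cam('top')
x=cv2.resize(a['image'][130:240,230:340,::-1],(400,400),interpolation=2);y=cv2.resize(b['image'][180:260,215:335,::-1],(400,400),interpolation=2)
cv2.imwrite('pics/end.png',np.hstack([x,y]))"
```

```text
s -58.5 lat 0.9 tipz 110.0 [-2.6 -1.5 10.9]
s -58.6 lat 0.9 tipz 110.0 [-1.8 -0.6 10.5]
s -58.5 lat 0.9 tipz 110.0 [-1.8 -1.  11.1]
s -58.5 lat 0.9 tipz 110.0 [-0.7 -1.1 11.1]
s -58.5 lat 0.9 tipz 110.0 [-1.4 -1.6 11.1]
```

View pics/end.png

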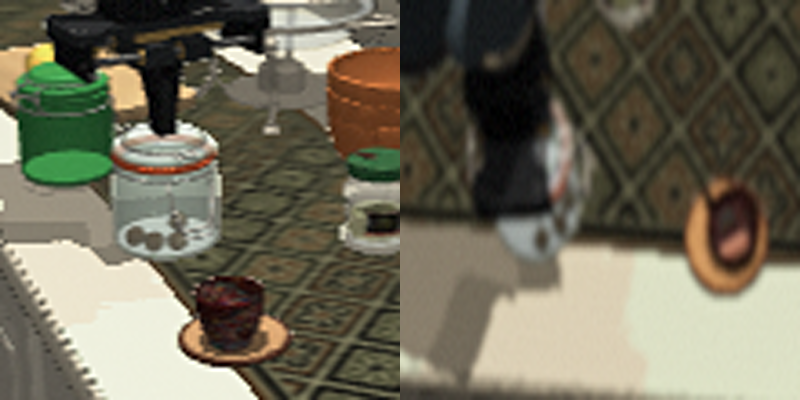

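The picture shows the lid shut with the finger on its middle, four nuts in the jar, and the empty cup on its coaster at (230,315). I'll press slightly more, hold, and hand in.

Emit:
send_rows(
  deltas="0 0 0.4 0 0 0 0; 0 0 0 0 0 0 0; 0 0 0 0 0 0 0; 0 0 0 0 0 0 0; 0 0 0 0 0 0 0; 0 0 0 0 0 0 0; 0 0 0 0 0 0 0; 0 0 0 0 0 0 0; 0 0 0 0 0 0 0; 0 0 0 0 0 0 0",
)

```text
time: 31.25
position: [0.474, -0.0004, 0.1797]
tool_rot: [0.658, 0.753, 0.0, 0.0]
ft_force: [-2.1, -0.9, 12.0]
grip_width: 0.0001
grip_force: 5.9
```

Emit:
send_rows(
  deltas="0 0 0 0 0 0 0; 0 0 0 0 0 0 0; 0 0 0 0 0 0 0; 0 0 0 0 0 0 0; 0 0 0 0 0 0 0; 0 0 0 0 0 0 0; 0 0 0 0 0 0 0; 0 0 0 0 0 0 0",
)

```text
time: 32.25
position: [0.474, -0.0004, 0.1797]
tool_rot: [0.658, 0.753, 0.0, 0.0]
ft_force: [-1.0, -1.2, 11.0]
grip_width: 0.0004
grip_force: 5.9
```

```bash
python3 -c "
from h import *
sz();print(robot.hand_in())"
```

```text
s -58.5 lat 0.9 tipz 109.7 [-1.  -1.2 11. ]
the job is handed in; nothing more can be done
None
```

I handed the job in at about 32 s; no verdict came back: all four hazelnuts are in the jar, the empty cup is back on its coaster, and the shut lid is still being pressed at its middle with about 11–12 N.

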